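# Line up the drive tang of the larger bench mixer with its collar slot

## Task

The tube rotor can only be dropped onto the larger of the two bench mixer drives when its flat metal tang lines up with the slot through the collar around it. Turn the tang of the larger drive until it points straight along that slot, then let go; leave the smaller drive as it stands.

Things in the scene. Friction and masses are not known exactly. Their poses are not given: they have to be found in the camera images.
- large_drive: Larger mixer drive, fixed: white square housing 124 x 124 mm, 34 mm high, with a round black collar on top (104 mm across, rim 46 mm above the worktop). One straight slot, 24 mm wide, cuts the collar: two opposite gaps. Origin: centre of the housing's underside, on the hub's axis. x axis: along the slot; z up. Its place and yaw vary
- large_hub_tang (a point): Grip point of the larger drive's tang, on the hub's vertical axis, 70 mm above the worktop. The tang is an upright flat bright metal bar inside the collar, 44 mm long, 16 mm thick, from 44 to 82 mm above the worktop; it turns with the hub. x axis: along its length; y axis: across its flats, the way to pinch it; z up. Same either way round
- large_hub (a joint): Turn of the larger drive's hub in its housing, rad, counter-clockwise from above positive. 0 is lined up with the slot, and so is +-3.14. Turns both ways to beyond 3.14 with a light drag (0.06 N m), no spring; stays where it is left. Starts at 0.5 to 1.4: clockwise is the short way
- small_hub_end (a point): End of the smaller drive's tang, to be left alone: same shape at two thirds the size (housing 79 x 79 mm, collar 67 mm across, tang 28 x 10 mm, top 53 mm above the worktop). The point lies on the tang's top, 14 mm from that hub's axis
Things that resemble listed ones, but are neither listed nor needed, are in the scene too. What is shaped like the large_drive but brown is not meant.

How it is judged (in metres and radians):
At the end, for the whole second after the job is handed in: The larger drive's tang points along the slot of its collar within 11 degrees (0.19 rad), either way round, and is at rest; the smaller drive's tang is where it was (its end within 4 mm) (angle between the x axis of large_hub_tang and the x axis of large_drive, either way round below 0.19 rad and velocity of joint large_hub between -0.05 and 0.05 rad/s and distance of small_hub_end from where it was at the start of the episode below 0.004 m); the robot touches nothing.
It fails at once if the smaller drive's tang is turned (its end moves more than 4 mm) (distance of small_hub_end from where it was at the start of the episode above 0.004 m).
It also fails if it takes over 38 s, if anything falls off the work surface, if the arm or the gripper's body presses on something with over 40 N, if the wrist force passes 120 N, or if a joint passes its speed limit or range.

## Robot

A 6-joint arm with a two-finger parallel gripper is mounted at the origin on a cart in front of the work surface, level with it; the furniture and walls round the work are solid. World frame = base frame: x ahead of the robot, y to its left, z up, the work surface at z = 0. Lengths are in mm, angles in degrees, forces in N, time in s.
With the tool pointing down it reaches from about 350 to 850 mm from the base axis. Payload 8.1 kg.
Tool frame: the origin (TCP) lies midway between the tips of the shut fingers; the grasp point (between the pads) lies 19 mm behind it; y points along the fingers, x is the direction in which the jaws open and shut, and the axes are right-handed (so a half turn about y gives the same grasp; the last joint's range is limited). The gripper opens to 85 mm and grips with 20 to 120 N. Pads are 22 mm wide; open, the fingers measure 114 mm over their backs; the gripper's body (76 mm by 85 mm) begins 54 mm behind the grasp point. The pads swing forward as they close: fully open they stand 13 mm farther back than shut.
Start: joints at [-77.601, 7.471, 85.268, -0, 87.261, -4.893], TCP at [178.364, -572.88, 231.292] pointing down, gripper open.
Joint ranges: [-169.43, 169.43], [-51.17, 129.36], [1.28, 143.12], [-76.62, 256.62], [0, 156.53], [-152.29, 152.29]. Speed limits (degrees/s): [136.94, 136.94, 159.86, 180, 180, 180].

## Interface

Orientations are given as [roll, pitch, yaw] about the fixed x, y, z axes, in that order (R = Rz(yaw) Ry(pitch) Rx(roll)).
In Python, from bench import r gives the robot as it stands.
- The arm moves only by the tool move_arm, never from a script. Its arguments are lists of equal length, an entry for each row: "linear": the shift along the tool's x, y, z normalised to -1 to 1, where 1 is 300 mm, a list of three; "twist": the turn, a rotation vector about the tool's x, y, z normalised to -1 to 1, where 1 is pi/2 rad, a list of three; "hand": the opening, from -1 (shut) to 1 (fully open). A call has 1 to 12 rows; each row is the pose to reach, as a shift and turn from the pose measured when the call began, along the tool's axes at that moment; what a row does not reach only later rows make up. A row lasts 1/12 s, in which the tool goes at most 41.7 mm and 7.16 degrees, less where a joint would pass 70% of its speed; a pose out of reach is approached as far as the arm can. A call with a number of a shift or a turn outside -1 to 1 is refused whole. A call with a gripper value outside its range is refused whole. The fingers move at their own pace and stop on an object; "force" is the grip in N (left out, the last holds). Time passes only in rows, so rows that repeat a pose let the fingers close. It gives the time, the measured TCP pose, the force and the opening at its end, in the units of the state.
- r.sense(): the state, without advancing time (a new reading comes with each control period).
- r.snapshot(name): name is "scene" or "top" or "wrist"; returns a dict with "frame" (400x640x3 uint8, red, green, blue), "range_z" (400x640 float32, mm along the optical axis (not along the pixel's ray), 0 where there is no reading), "intrinsics" (3x3 intrinsics, pixels), "R" (3x3) and "t" (3): a world point X has camera coordinates R X + t; the wrist camera has in their place "hand_eye" (4x4, takes a point from camera to tool coordinates, whose origin is the TCP and whose axes are the tool frame's). Camera axes: x right, y down, z forward; pixel columns grow to the right and rows downward; lengths in mm; the calibration is good to about 2 mm. A picture is of the moment at which its call begins: read the wrist's pose just before it.
- r.hand_in(): hands the job in, once; it reports no verdict.
The state is a dict: "time": time; "joint_pos": joint angles; "qd": joint speeds; "joint_efforts": joint torques, N m; "tool_pos": TCP position; "tcp_rot": TCP orientation; "ft_force": force on the tool from outside, world axes, zero at the start; "wrist_torque": the same for the moment, N m; "finger_gap": finger opening in mm.
Only numpy, scipy, OpenCV 4.12 (cv2) and the standard library are available. Lean on these libraries where they do the work, as an engineer would, in place of code of your own. Each camera call takes 0.05 s, during which the arm holds its last target. There are 200 camera calls.

## Working session

There is one attempt and no reset: what is moved stays moved. The work goes in short steps, Python scripts to look and compute and a tool call to move; the robot and the scene stay as the last step left them, time stands still between calls to the robot, and variables do not carry over. Pictures are saved under pics/ and viewed, on a budget of 10 in all, crops included, one or two more only if the job needs it, and the job is handed in when it is done.

Besides the shell and the picture viewer there is one more tool, called by a JSON object that holds its "method" and its "body", one argument or row to a line. move_arm: Moves the arm, as the interface text tells. Scaled input: -1 to 1 covers 300 mm each way for a shift and pi/2 rad each way for a turn. Its arguments: {"type":"object","properties":{"linear":{"type":"array","items":{"type":"array","items":{"type":"number","minimum":-1,"maximum":1}}},"twist":{"type":"array","items":{"type":"array","items":{"type":"number","minimum":-1,"maximum":1}}},"hand":{"type":"array","items":{"type":"number"}},"force":{"type":"number"}},"required":["linear","twist","hand"]}

```bash
mkdir -p pics; cat > h.py <<'E'
import numpy as np, cv2
from bench import r
def save(n,name):
    s=r.snapshot(n); cv2.imwrite(f'pics/{name}.png',s['frame'][:,:,::-1]); np.savez(f'{name}.npz',**s); return s
E
python3 - <<'E'
from h import *
print(r.sense())
for n in('top','scene'):
    s=save(n,n+'0'); print(s['intrinsics'],s['R'],s['t'])
E
```

```text
{'time': 0.0, 'joint_pos': array([-7.76012266e+01,  7.51460704e+00,  8.53282824e+01, -6.31398409e-04,
        8.72609024e+01, -4.89123751e+00]), 'qd': array([ 0.05930407,  0.04921548, -0.19327208,  0.01087323,  0.13759127,
        0.05122157]), 'joint_efforts': array([ 2.33593317e-03, -5.69399929e+01, -5.00552666e+01, -6.69783572e-05,
        1.46810169e-02, -1.42044149e-05]), 'tool_pos': array([ 178.24514399, -572.35059729,  230.25919967]), 'tcp_rot': array([-89.99177855,   0.10346765, -72.7099509 ]), 'ft_force': array([0.28102219, 0.35298298, 1.22604258]), 'wrist_torque': array([-0.02676928, -0.0012946 ,  0.03843129]), 'finger_gap': 85.03194860416673}
[[443.20315734   0.         320.37427089]
 [  0.         443.20315734 199.79784773]
 [  0.           0.           1.        ]] [[-0.02133787 -0.99977173 -0.00108764]
 [-0.98983312  0.02127874 -0.14063286]
 [ 0.14062391 -0.00192423 -0.99006122]] [ -5.82807313 452.46949668 860.35862616]
[[479.82986257   0.         327.35722549]
 [  0.         479.82986257 201.74378562]
 [  0.           0.           1.        ]] [[-0.87405178 -0.48582384  0.00294461]
 [-0.30861387  0.55052967 -0.77567685]
 [ 0.37522121 -0.67889048 -0.63112341]] [411.00332984 211.06111797 791.56397086]
```

View pics/top0.png

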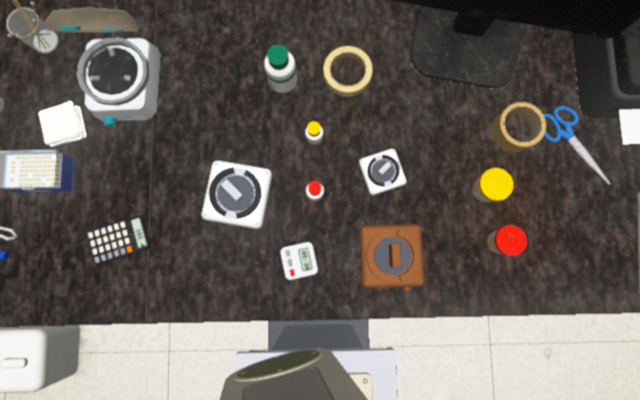

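View pics/scene0.png

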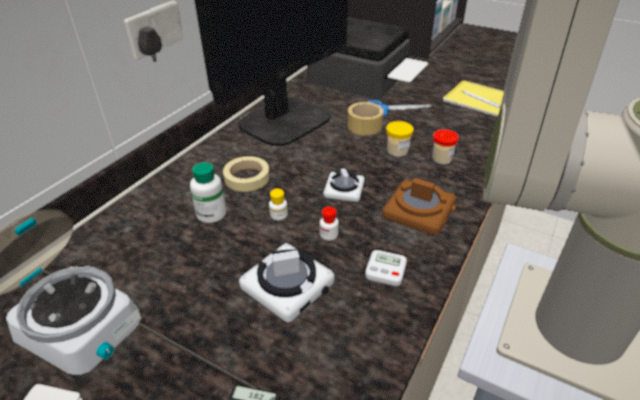

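The top view shows the white large drive at about (236,194), the small one at (383,171) and the brown decoy at (392,256). Next I'll measure the large drive.

```bash
cat >> h.py <<'E'
def ray(s,uv,z):
    K,R,t=s['intrinsics'],s['R'],s['t']; c=-R.T@t
    d=(R.T@np.linalg.inv(K)@np.c_[np.array(uv,float).reshape(-1,2),np.ones(np.size(uv)//2)].T).T
    return c+d*((z-c[2])/d[:,2])[:,None]
E
python3 - <<'E'
from h import *
s=dict(np.load('top0.npz')); K,R,t=s['intrinsics'],s['R'],s['t']
x0,y0=190,145
c=s['frame'][y0:y0+100,x0:x0+100]
hs=cv2.cvtColor(c,cv2.COLOR_RGB2HSV)
m=((hs[...,2]>185)&(hs[...,1]<40)).astype('u1')
cs=max(cv2.findContours(m,0,2)[0],key=cv2.contourArea)
P=ray(s,cs.reshape(-1,2)+[x0,y0],34)[:,:2].astype('f4')
print('housing',cv2.minAreaRect(P))
print('range',np.round(860-0*s['range_z'][194,236],0),s['range_z'][180:210:5,220:255:5].round())
cv2.imwrite('pics/crop.png',cv2.resize(c[:,:,::-1],(600,600),interpolation=cv2.INTER_CUBIC))
E
```

```text
housing ((468.5850830078125, 153.6042022705078), (120.93921661376953, 120.72103118896484), 79.06312561035156)
range 860.0 [[893. 848. 886. 889. 885. 885. 894.]
 [887. 845. 846. 886. 885. 884. 886.]
 [885. 881. 841. 844. 884. 884. 882.]
 [882. 883. 884. 844. 843. 881. 879.]
 [882. 882. 880. 881. 867. 879. 883.]
 [890. 881. 879. 881. 880. 882. 877.]]
```

View pics/crop.png

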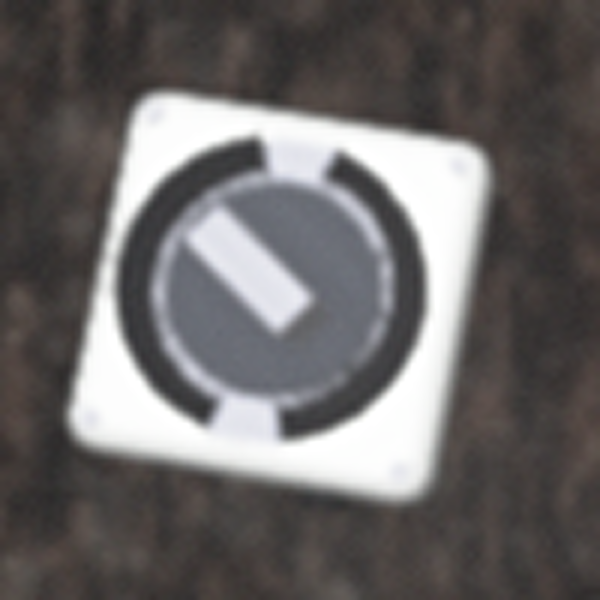

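The crop shows the slot gaps at (298,160) and (247,418), so the slot runs at about -11° yaw. The tang runs from (212,222) to (295,315), about +42°. I'll refine this using the depth of the tang's top.

```bash
python3 - <<'E'
from h import *
s=dict(np.load('top0.npz')); K,R,t=s['intrinsics'],s['R'],s['t']
v,u=np.mgrid[165:225,205:270]; d=s['range_z'][165:225,205:270]
X=(np.linalg.inv(K)@np.stack([u*d,v*d,d]).reshape(3,-1)-t[:,None]).T@R
X=X[(d.ravel()>0)]
T=X[(X[:,2]>70)&(X[:,2]<95)]
print(len(T),T.mean(0),cv2.minAreaRect(T[:,:2].astype('f4')))
l=cv2.fitLine(T[:,:2].astype('f4'),2,0,.01,.01).ravel();print(l,np.degrees(np.arctan(l[1]/l[0])))
g=ray(s,[[190+298/6,145+160/6],[190+247/6,145+418/6]],36);e=g[0]-g[1];print(g,np.degrees(np.arctan(e[1]/e[0])))
q=ray(s,[[190+212/6,145+222/6],[190+295/6,145+315/6]],82);e=q[0]-q[1];print(q,np.degrees(np.arctan(e[1]/e[0])))
from scipy.spatial.transform import Rotation as Ro
S=r.sense();print(Ro.from_euler('xyz',S['tcp_rot'],degrees=True).as_matrix().round(3))
E
```

```text
201 [468.8695001  153.36628267  81.24615347] ((469.688720703125, 154.65478515625), (44.04336166381836, 16.081388473510742), 43.67499923706055)
[  0.74126333   0.67121434 468.8695     153.36629   ] 42.160854
[[512.64024255 146.48521043  36.        ]
 [425.53794878 163.06979111  36.        ]] -10.780278195898948
[[483.37798834 165.40129572  82.        ]
 [452.8646444  138.83807085  82.        ]] 41.04102259458403
[[ 0.297 -0.     0.955]
 [-0.955  0.002  0.297]
 [-0.002 -1.     0.   ]]
```

The tang is at (469,153.5), top z about 81.5 mm, yaw about 42°. The slot is at about -11°, so it needs about 53° clockwise. I'll go above it.

{"method": "move_arm", "body": {
  "linear": [
    [-1,0,0.81],
    [-1,0,0.81],
    [-1,0,0.81],
    [-1,0,0.81],
    [-1,0,0.81],
    [-1,0,0.81],
    [-1,0,0.81],
    [-1,0,0.81],
    [-1,0,0.81],
    [-1,0,0.81],
    [-1,0,0.81],
    [-1,0,0.81]
  ],
  "twist": [
    [0,0,0],
    [0,0,0],
    [0,0,0],
    [0,0,0],
    [0,0,0],
    [0,0,0],
    [0,0,0],
    [0,0,0],
    [0,0,0],
    [0,0,0],
    [0,0,0],
    [0,0,0]
  ],
  "hand": [1,1,1,1,1,1,1,1,1,1,1,1]
}}

```text
time: 1.1
tool_pos: [321.2, -213.3, 230.8]
tcp_rot: [-90.0, 0.1, -72.6]
ft_force: [-0.1, -0.4, -0.2]
finger_gap: 85.6
```

{"method": "move_arm", "body": {
  "linear": [
    [-1,0,0.82],
    [-1,0,0.82],
    [-1,0,0.82],
    [-1,0,0.82],
    [-1,0,0.82],
    [-1,0,0.82],
    [-1,0,0.82],
    [-1,0,0.82],
    [-1,0,0.82],
    [-1,0,0.82],
    [-1,0,0.82],
    [-1,0,0.82]
  ],
  "twist": [
    [0,-0.27,0],
    [0,-0.27,0],
    [0,-0.27,0],
    [0,-0.27,0],
    [0,-0.27,0],
    [0,-0.27,0],
    [0,-0.27,0],
    [0,-0.27,0],
    [0,-0.27,0],
    [0,-0.27,0],
    [0,-0.27,0],
    [0,-0.27,0]
  ],
  "hand": [1,1,1,1,1,1,1,1,1,1,1,1]
}}

```text
time: 2.1
tool_pos: [466.4, 145.8, 230.3]
tcp_rot: [-90.1, 0.1, -48.3]
ft_force: [-0.3, 0.1, -0.1]
finger_gap: 85.5
```

```bash
python3 - <<'E'
from h import *
from scipy.spatial.transform import Rotation as Ro
S=r.sense(); s=save('wrist','w1')
K,H,d=s['intrinsics'],s['hand_eye'],s['range_z']
v,u=np.mgrid[:400,:640]
C=(np.linalg.inv(K)@np.stack([u*d,v*d,d]).reshape(3,-1))
Q=Ro.from_euler('xyz',S['tcp_rot'],degrees=True).as_matrix()
X=(Q@(H[:3,:3]@C+H[:3,3:])).T+S['tool_pos']
ok=(d.ravel()>0)&(np.hypot(X[:,0]-469,X[:,1]-153.5)<35)&(X[:,2]>70)&(X[:,2]<95)
T=X[ok]; print(S['tool_pos'],S['tcp_rot'],len(T))
if len(T):
    print(T.mean(0),cv2.minAreaRect(T[:,:2].astype('f4')))
    c=cv2.minAreaRect(T[:,:2].astype('f4'))[0]; w=np.array([469,153.5,S['tool_pos'][2]]);print('tool delta',Q.T@(np.array([*c,51])-S['tool_pos']))
E
```

```text
[466.40793721 145.75225006 230.33668845] [-9.00852299e+01  8.67231183e-02 -4.82524554e+01] 1002
[467.86838523 154.98485395  80.04893297] ((466.9832763671875, 154.2299041748047), (43.7115364074707, 15.971692085266113), 43.71214294433594)
tool delta [ -5.67051747 179.3362429    6.340873  ]
```

View pics/w1.png

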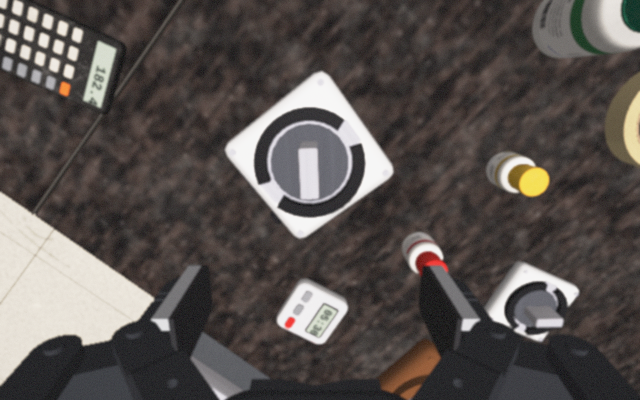

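Wrist view: the tang is at about (308,173), upright between the fingers with the long axis across the jaws. Its centre is (467.5,154) and its yaw 43.7°, which matches the top view within 2 mm. I'll descend and pinch.

{"method": "move_arm", "body": {
  "linear": [
    [-0.018,0.15,0.021],
    [-0.018,0.25,0.021],
    [-0.018,0.35,0.021],
    [-0.018,0.45,0.021],
    [-0.018,0.52,0.021],
    [-0.018,0.57,0.021],
    [-0.018,0.592,0.021],
    [-0.018,0.592,0.021],
    [-0.018,0.592,0.021]
  ],
  "twist": [
    [0,-0.02,0],
    [0,-0.02,0],
    [0,-0.02,0],
    [0,-0.02,0],
    [0,-0.02,0],
    [0,-0.02,0],
    [0,-0.02,0],
    [0,-0.02,0],
    [0,-0.02,0]
  ],
  "hand": [1,1,1,1,1,1,1,1,1],
  "force": 30
}}

```text
time: 2.9
tool_pos: [467.5, 152.3, 53.6]
tcp_rot: [-90.1, 0.1, -46.6]
ft_force: [0.4, 0.9, 1.0]
finger_gap: 85.1
```

{"method": "move_arm", "body": {
  "linear": [
    [0,0,0],
    [0,0,0],
    [0,0,0],
    [0,0,0],
    [0,0,0],
    [0,0,0],
    [0,0,0],
    [0,0,0],
    [0,0,0],
    [0,0,0],
    [0,0,0],
    [0,0,0]
  ],
  "twist": [
    [0,0,0],
    [0,0,0],
    [0,0,0],
    [0,0,0],
    [0,0,0],
    [0,0,0],
    [0,0,0],
    [0,0,0],
    [0,0,0],
    [0,0,0],
    [0,0,0],
    [0,0,0]
  ],
  "hand": [-1,-1,-1,-1,-1,-1,-1,-1,-1,-1,-1,-1]
}}

```text
time: 3.9
tool_pos: [466.7, 153.5, 54.1]
tcp_rot: [-90.1, 0.2, -46.6]
ft_force: [-6.7, 5.1, 8.3]
finger_gap: 15.6
```

The gripper holds the tang at a 15.6 mm gap. I'll turn it 54.4° clockwise, to a tool yaw of -101°.

{"method": "move_arm", "body": {
  "linear": [
    [0,0,0],
    [0,0,0],
    [0,0,0],
    [0,0,0],
    [0,0,0],
    [0,0,0],
    [0,0,0],
    [0,0,0],
    [0,0,0],
    [0,0,0],
    [0,0,0],
    [0,0,0]
  ],
  "twist": [
    [0,0.06,0],
    [0,0.12,0],
    [0,0.18,0],
    [0,0.24,0],
    [0,0.3,0],
    [0,0.36,0],
    [0,0.42,0],
    [0,0.48,0],
    [0,0.54,0],
    [0,0.605,0],
    [0,0.605,0],
    [0,0.605,0]
  ],
  "hand": [-1,-1,-1,-1,-1,-1,-1,-1,-1,-1,-1,-1]
}}

```text
time: 4.9
tool_pos: [466.4, 154.1, 54.1]
tcp_rot: [-90.2, 0.1, -100.8]
ft_force: [-2.7, 4.4, 2.2]
finger_gap: 15.6
```

{"method": "move_arm", "body": {
  "linear": [
    [0,0,0],
    [0,0,0],
    [0,0,0],
    [0,0,0],
    [0,0,0],
    [0,0,0],
    [0,0,0],
    [0,0,0],
    [0,0,0],
    [0,0,0],
    [0,0,0],
    [0,0,0]
  ],
  "twist": [
    [0,0,0],
    [0,0,0],
    [0,0,0],
    [0,0,0],
    [0,0,0],
    [0,0,0],
    [0,0,0],
    [0,0,0],
    [0,0,0],
    [0,0,0],
    [0,0,0],
    [0,0,0]
  ],
  "hand": [1,1,1,1,1,1,1,1,1,1,1,1]
}}

```text
time: 5.9
tool_pos: [466.5, 154.1, 54.2]
tcp_rot: [-90.2, 0.1, -100.8]
ft_force: [0.0, 0.1, 0.5]
finger_gap: 85.5
```

{"method": "move_arm", "body": {
  "linear": [
    [0,-0.1,0],
    [0,-0.2,0],
    [0,-0.3,0],
    [0,-0.4,0],
    [0,-0.5,0],
    [0,-0.6,0],
    [0,-0.6,0],
    [0,-0.6,0]
  ],
  "twist": [
    [0,0,0],
    [0,0,0],
    [0,0,0],
    [0,0,0],
    [0,0,0],
    [0,0,0],
    [0,0,0],
    [0,0,0]
  ],
  "hand": [1,1,1,1,1,1,1,1]
}}

```text
time: 6.57
tool_pos: [468.5, 154.0, 236.7]
tcp_rot: [-89.9, 0.2, -100.8]
ft_force: [-0.1, 0.7, -1.2]
finger_gap: 85.1
```

```bash
python3 - <<'E'
from h import *
from scipy.spatial.transform import Rotation as Ro
S=r.sense(); s=save('wrist','w2')
K,H,d=s['intrinsics'],s['hand_eye'],s['range_z']
v,u=np.mgrid[:400,:640]
C=(np.linalg.inv(K)@np.stack([u*d,v*d,d]).reshape(3,-1))
Q=Ro.from_euler('xyz',S['tcp_rot'],degrees=True).as_matrix()
X=(Q@(H[:3,:3]@C+H[:3,3:])).T+S['tool_pos']
n=(d.ravel()>0)
T=X[n&(np.hypot(X[:,0]-468,X[:,1]-154)<35)&(X[:,2]>70)&(X[:,2]<95)]
print(S['tool_pos'],S['tcp_rot'],S['ft_force'],len(T),cv2.minAreaRect(T[:,:2].astype('f4')))
hb=X[n&(abs(X[:,0]-468)<95)&(abs(X[:,1]-154)<95)&(X[:,2]>24)&(X[:,2]<60)]
print('housing',cv2.minAreaRect(hb[:,:2].astype('f4')))
E
```

```text
[468.48779385 154.04716243 236.7317531 ] [ -89.94044747    0.20974264 -100.82316025] [-0.09120995  0.7225241  -1.16890254] 928 ((467.0546569824219, 153.78195190429688), (15.387121200561523, 43.583648681640625), 79.53529357910156)
housing ((463.92608642578125, 154.0485076904297), (123.0651626586914, 129.16668701171875), 78.89013671875)
```

View pics/w2.png

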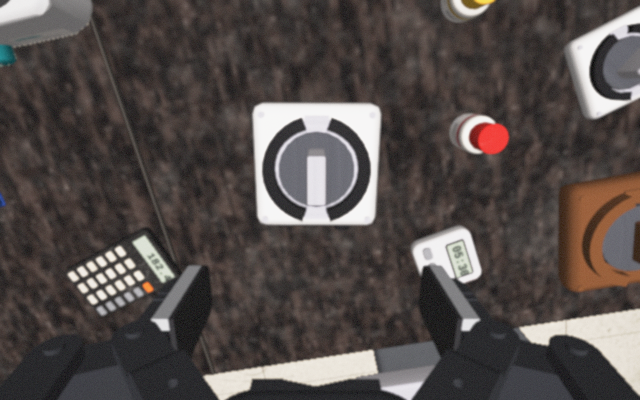

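The wrist view shows the tang at (316,180) in line with the slot gaps at (316,122) and (315,213). Its measured yaw is -10.5° against -11° for the housing. The gripper is clear, so I'll hand in.

```bash
python3 -c "
from bench import r
print(r.hand_in())"
```

```text
the job is handed in; nothing more can be done
None
```

I turned the larger drive's tang about 54° clockwise until it lined up with the collar slot. I then let go, raised the gripper about 180 mm clear and handed the job in at about 6.6 s.

- **Alignment:** in the last wrist picture the tang is at -10.5° and the housing at -11.1°, a difference of about 0.6° against the 11° allowed.
- **Forces:** the force readings between moves stayed near 12 N or less, and were about 1 N after release.
- **Smaller drive:** the arm did not go near its tang, but I did not measure its position again afterwards.
- **Small disagreement:** the top and wrist cameras differed by about 2 mm on the tang's position and up to 2.7° on its starting angle. That was well within what the grip needed.

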